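Swing a forked hold-down bar into line in the drilling jig and clamp it

ROBOT

A 6-joint arm with a two-finger parallel gripper is mounted at the origin on the work surface. World frame = base frame: x ahead of the robot, y to its left, z up, the work surface at z = 0. Lengths are in m, angles in rad, forces in N, time in s.
With the tool pointing down it reaches from about 0.3 to 0.775 m from the base axis. Payload 14.6 kg.
Tool frame: the origin (TCP) lies at the very end of the fingers, on their centre line; the grasp point (between the pads) lies 19 mm behind it; x points along the fingers, z is the direction in which the jaws open and shut, and the axes are right-handed (so a half turn about x gives the same grasp; the last joint's range is limited). The gripper opens to 94 mm and grips with 3 to 60 N. Pads are 16 mm wide; open, the fingers measure 119 mm over their backs; the gripper's body (75 mm by 177 mm) begins 78 mm behind the grasp point.
Start: joints at [1.093, 0.3, 1.521, -0, 1.321, -0.067], TCP at [0.22, 0.504, 0.205] pointing down, gripper open.
Joint ranges: [-3.03, 3.03], [-0.79, 2.21], [0.23, 2.52], [-1.04, 4.18], [0, 3.07], [-2.55, 2.55]. Speed limits (rad/s): [2.22, 2.22, 2.57, 3.14, 3.14, 3.14].

INTERFACE

Orientations are given as [roll, pitch, yaw] about the fixed x, y, z axes, in that order (R = Rz(yaw) Ry(pitch) Rx(roll)).
In Python, from station import ctrl gives the robot as it stands. The module is installed in compiled form; this text tells all that it offers.
- The arm moves only by the tool servo_tool, never from a script. Its argument "motion" is one flat list of numbers, 4 for each row, row after row: the shift along the tool's x, y, z in mm, then the turn about the tool's x in degrees. In form: [dx, dy, dz, roll, dx, dy, dz, roll, ...]. A call has 1 to 20 rows; each row is the pose to reach, as a shift and turn from the pose commanded when the call began, along the tool's axes at that moment; what a row does not reach only later rows make up. A row lasts 1/8 s, in which the tool goes at most 62.5 mm and 10.7 degrees, less where a joint would pass 70% of its speed; a pose out of reach is approached as far as the arm can. A call with a gripper value outside its range is refused whole. "gripper" is the opening, from 0 (shut) to 1 (fully open), set as the call begins (left out, the last holds). The fingers move at their own pace and stop on an object; "force" is the grip in N (left out, the last holds). Time passes only in rows, so rows that repeat a pose let the fingers close. It gives the time, the measured TCP pose, the force and the opening at its end, in the units of the state.
- ctrl.get_obs(): the state, without advancing time (a new reading comes with each control period).
- ctrl.camera(name): name is "scene" or "side" or "wrist"; returns a dict with "color" (384x512x3 uint8, red, green, blue), "z_map" (384x512 float32, m along the optical axis (not along the pixel's ray), 0 where there is no reading), "fx", "fy", "cx", "cy" (pixels), "rvec" (rotation vector, rad) and "tvec" (3), from world to camera coordinates, as OpenCV has them. Camera axes: x right, y down, z forward; pixel columns grow to the right and rows downward; lengths in m; the calibration is good to about 2 mm. A picture is of the moment at which its call begins.
- ctrl.hand_in(): hands the job in, once; it reports no verdict.
The state is a dict: "time_s": time; "qpos": joint angles; "joint_vel": joint speeds; "tau": joint torques, N m; "ee_pos": TCP position; "eef_rot": TCP orientation; "force": force on the tool from outside, world axes, zero at the start; "moment": the same for the moment, N m; "grip_width": finger opening in m.
Only numpy, scipy, OpenCV 4.12 (cv2) and the standard library are available. Lean on these libraries where they do the work, as an engineer would, in place of code of your own. Each camera call takes 0.05 s, during which the arm holds its last target.

TASK

Set the forked battery hold-down bar up for drilling: keeping it flat on the jig plate, slide it lengthwise, still lying aslant, until its fork is fully home on the round post, then swing it about the post, fork always on the post, until its side lies against the stop block. Then push the toggle clamp's handle over until the clamp is fully down on the bar, and let go. Leave everything else where it is.

Things in the scene. Friction and masses are not known exactly. Their poses are not given: they have to be found in the camera images.
- jig: Dark steel jig plate, 325 x 310 x 12 mm, fixed to the bench. Origin at its underside, on the line where the bar's centre line must end up. y runs along that line, from the post (y = -100 mm) towards the stop block (y = +65); +x points to the open side where the bar starts. The plate spans x -100 to +225, y -155 to +155 mm; its top is 12 mm above the origin.
- post (a point): Fixed upright round steel post, 14 mm diameter, rising 30 mm above the plate. This point is on its axis, 8 mm above the plate's top; at (0, -100) mm in the jig's x, y.
- stop_face (a point): Fixed steel stop block, 22 (x) x 40 (y) mm, 20 mm high above the plate. This point is the centre of its face towards jig +x, which the bar's side must end against; at (-15, 65) mm in the jig's x, y, 10 mm above the plate's top. Same axes as the jig.
- bar_mid (a point): Loose aluminium bar, 222 x 30 mm, 16 mm high, about 0.3 kg, flat on the plate. Point: its centre, half-way up. x runs lengthwise from the fork (-x) to the plain end (+110 mm). Fork slot: 16 mm wide, bottom at x = -85 mm, tines splayed to 40 mm over the tips at x = -112 mm. It starts 0.5 to 0.85 rad aslant from jig y towards jig +x, fork roughly facing the post, 40 to 100 mm short of home.
- bar_fork (a point): The point in the fork, half-way up, that lies on the post's axis when the fork is fully home: at x = -92 mm on the bar's centre line. Same axes as the bar.
- clamp (a joint): Toggle clamp: one steel arm 110 mm long, 22 wide, 10 thick, rubber sleeve near its end (71 to 109 mm out, 25 x 15 mm), hinge axis along jig y. 0: leaning 0.3 rad back from upright, to jig -x, away from the bar; 0.3: upright; 1.87: level over the bar (to jig +x), rubber pad on the bar's top. Grows as it is pushed over. Starts at 0 to 0.3. Stays where left (friction); 3 N at the handle moves it.
- clamp_hinge (a point): Centre of the clamp's hinge axis, at (-45, -20) mm in the jig's x, y, 30 mm above the plate's top. Same axes as the jig. Two fixed cheeks beside the arm span x -65 to -31, y -40 to 0 mm and stand 38 mm above the plate.
- clamp_handle (a point): Centre of the clamp arm's rubber handle, 90 mm from the hinge axis; moves with the arm.
- bolt: Bystander: small steel bolt standing on its head on the plate, 24 mm across, 35 mm high; origin under it.
- bushing: Bystander: brass drill bushing on the plate, 24 mm across, 14 mm high; origin under it.
- offcut: Bystander on the bench: plain aluminium bar without a fork, 160 x 30 x 16 mm; origin under its centre.
- driver: Bystander on the bench: screwdriver; origin under it.
- meter: Bystander on the bench: grey hand-held meter, 150 x 75 x 38 mm; origin under its centre.
- grease: Bystander on the bench: white jar, 60 mm across, 70 mm high; origin under it.
- tape: Bystander on the bench: roll of black tape, 90 mm across, 19 mm high; origin under it.
There are look-alikes about, which are no part of the job. What is shaped like the part that bears bar_mid but blue or brown is not meant.

How it is judged:
By the outcome, as a careful person would: the job done as asked, in the order asked, and still so for the second after the job is handed in, with the robot touching nothing.
It also fails if it takes over 64 s, if anything falls off the work surface, if the arm or the gripper's body presses on something with over 40 N, if the wrist force passes 120 N, or if a joint passes its speed limit or range.

## Working session

There is one attempt and no reset: what is moved stays moved. The work goes in short steps, Python scripts to look and compute and a tool call to move; the robot and the scene stay as the last step left them, time stands still between calls to the robot, and variables do not carry over. Pictures are saved under pics/ and viewed, and the job is handed in when it is done.

Besides the shell and the picture viewer there is one more tool, called by a JSON object that holds its "name" and its "arguments". servo_tool: Moves the arm, as the interface text tells. Its arguments: {"type":"object","properties":{"motion":{"type":"array","items":{"type":"number"}},"gripper":{"type":"number"},"force":{"type":"number"}},"required":["motion"]}

```bash
mkdir -p pics
cat > h.py <<'E'
import numpy as np, cv2
from station import ctrl
from scipy.spatial.transform import Rotation as R
def cam(n):
    c=ctrl.camera(n); np.savez(''+n+'.npz',**c); return c
def w(c,u,v,z=None,world_z=None):
    Rm=cv2.Rodrigues(np.array(c['rvec'],float))[0]; t=np.array(c['tvec'],float).ravel()
    r=np.array([(u-c['cx'])/c['fx'],(v-c['cy'])/c['fy'],1.0])
    o=-Rm.T@t; d=Rm.T@r
    if world_z is not None: s=(world_z-o[2])/d[2]
    else: s=z if z is not None else c['z_map'][int(round(v)),int(round(u))]
    return o+s*d
def px(c,p):
    q=cv2.projectPoints(np.array(p,float).reshape(-1,1,3),np.array(c['rvec'],float),np.array(c['tvec'],float),np.array([[c['fx'],0,c['cx']],[0,c['fy'],c['cy']],[0,0,1.]]),None)[0]
    return q.reshape(-1,2)
def save(c,name,crop=None,k=1):
    im=np.asarray(c['color'])[...,::-1]
    if crop: a,b,e,f=crop; im=im[b:f,a:e]
    if k!=1: im=cv2.resize(im,None,fx=k,fy=k,interpolation=cv2.INTER_CUBIC)
    cv2.imwrite('pics/'+name+'.png',im)
E
python3 - <<'E'
from h import *
for n in ['scene','side','wrist']:
    c=cam(n); save(c,n+'0',k=1.5)
    Rm=cv2.Rodrigues(np.array(c['rvec'],float))[0]; print(n,-Rm.T@np.array(c['tvec']).ravel(),Rm[2],c['fx'])
print(ctrl.get_obs())
E
```

```text
scene [ 1.29671831 -0.32789731  1.10463288] [-0.61400706  0.23175894 -0.75450853] 388.8196662600313
side [-0.04717561 -0.69082606  0.60034596] [ 0.52568553  0.67678097 -0.51538553] 348.7157828694236
wrist [0.14471019 0.53773841 0.38408229] [ 0.25573359 -0.1142878  -0.95996804] 315.5222320958991
{'time_s': 0.15, 'qpos': array([ 1.09340368e+00,  3.00312853e-01,  1.52144838e+00,  3.45906241e-05,
        1.32071655e+00, -6.65980172e-02]), 'joint_vel': array([ 9.45318333e-05, -1.85803763e-03, -2.52694573e-03, -5.98933605e-04,
       -2.48764809e-03, -3.40052482e-04]), 'tau': array([ 8.59637184e-04, -5.31959653e+01, -3.52820206e+01,  7.08000711e-02,
        2.36596452e-02, -1.07120184e-04]), 'ee_pos': array([0.21953315, 0.50405922, 0.20502928]), 'eef_rot': array([ 3.0371572 ,  1.56991056, -2.08603499]), 'force': array([-0.62605893,  0.46019489, -0.07550636]), 'moment': array([-0.04860887, -0.03865961, -0.00201552]), 'grip_width': 0.09415871023844936}
```

View pics/scene0.png

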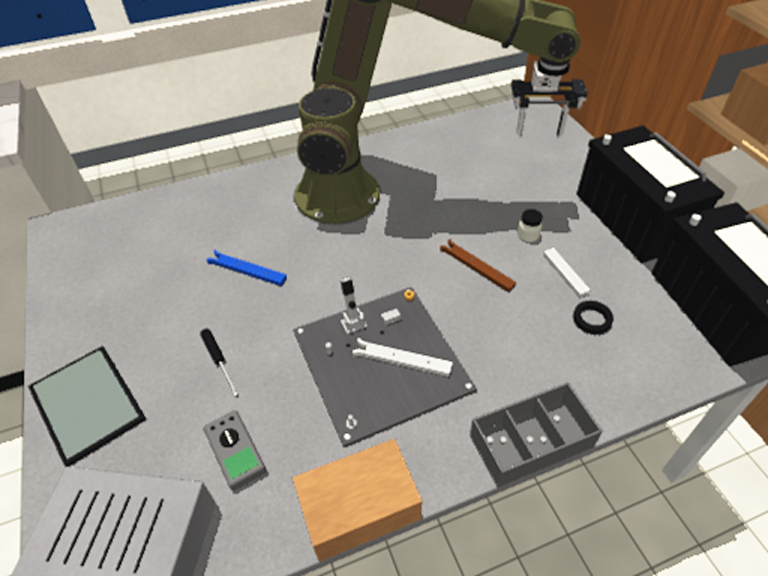

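View pics/side0.png

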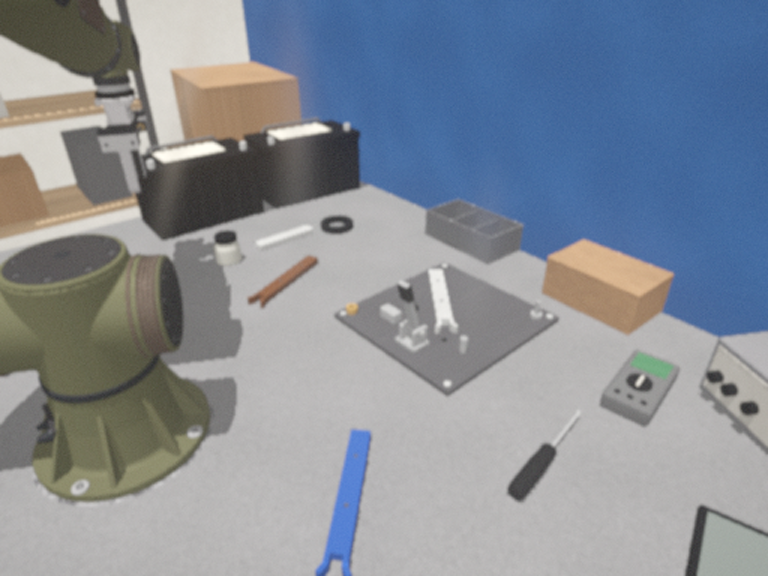

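View pics/wrist0.png

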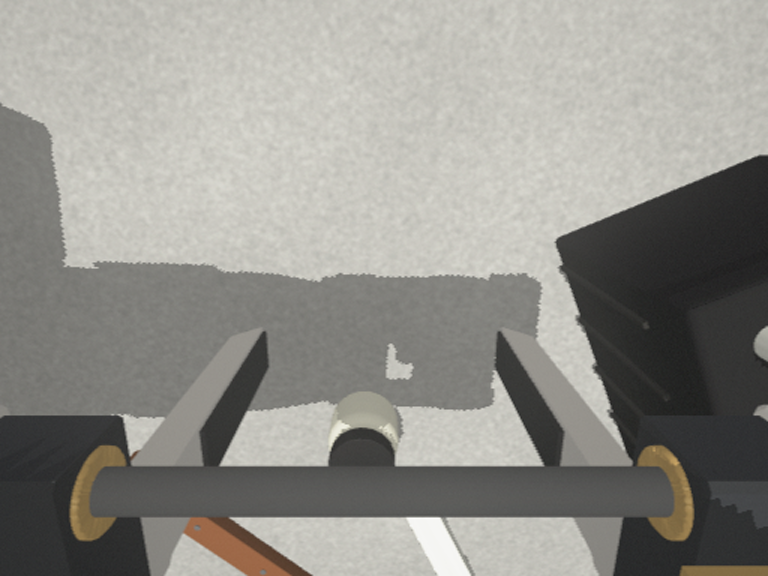

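The scene shows the white forked bar on the jig plate at (403,357) in the 1.5x picture. Candidates for confusion are the blue fork (247,267), the brown fork (478,265) and the plain offcut (566,271). I choose the white forked one on the plate. I'll check it in a close crop.

Run:
```python
from h import *
c=dict(np.load('scene.npz')); save(c,'crop1',(190,180,325,300),5.9)
c=dict(np.load('side.npz')); save(c,'crop2',(215,165,380,270),4.8)
```

```text
(no output)
```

View pics/crop1.png

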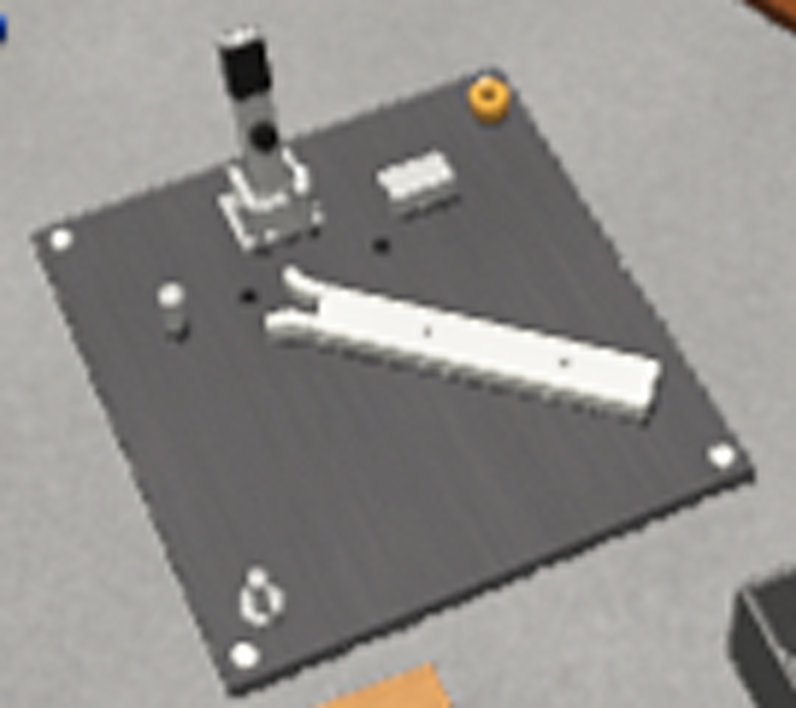

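View pics/crop2.png

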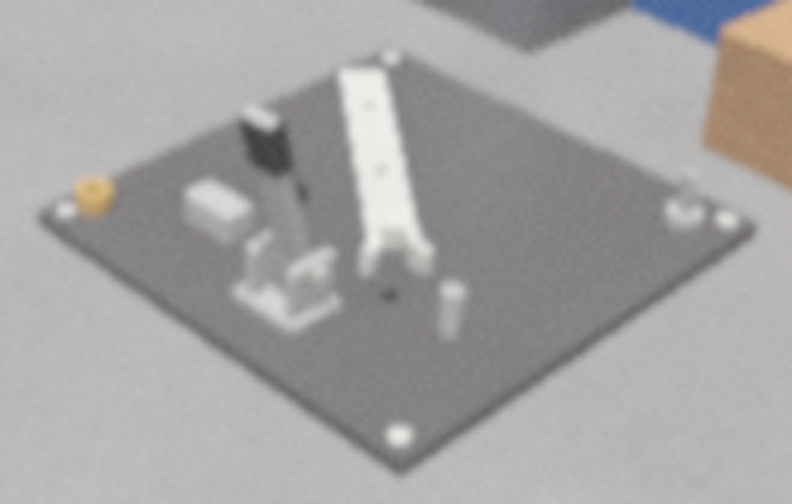

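```bash
cat > fit.py <<'E'
from h import *
from scipy.optimize import least_squares
S=dict(np.load('scene.npz')); D=dict(np.load('side.npz'))
def un(X,k,o): return [(X[0]+.5)/k-.5+o[0],(X[1]+.5)/k-.5+o[1]]
so=lambda X:un(X,5.9,(190,180)); do=lambda X:un(X,4.8,(215,165))
def T(p,q):
    c,s=np.cos(p[2]),np.sin(p[2]); q=np.array(q,float)
    return np.c_[p[0]+c*q[:,0]-s*q[:,1],p[1]+s*q[:,0]+c*q[:,1],q[:,2]]
def fit(items,p0):
    def f(p,e=None):
        r=[]
        for c,obs,q in items: r.append((px(c,T(p,q))-np.array(obs))*c['fx']/350)
        return np.vstack(r).ravel()
    s=least_squares(f,p0,loss='soft_l1'); return s.x,f(s.x).reshape(-1,2)
E
python3 - <<'E'
from fit import *
cor=[[-.1,-.155,.012],[-.1,.155,.012],[.225,.155,.012],[.225,-.155,.012]]
post=[[0,-.1,.042]]
sc=[so(a) for a in [(33,235),(500,68),(755,465),(230,683),(171,291)]]
sd=[do(a) for a in [(400,465),(40,215),(395,52),(755,228),(453,288)]]
g=lambda c,u: w(c,*u,world_z=.012)
A=[g(S,u) for u in sc[:4]]; print(np.round(A,4)); print(np.round([g(D,u) for u in sd[:4]],4))
yaw=np.arctan2(*(A[1]-A[0])[:2][::-1])-np.pi/2
p,r=fit([(S,sc,cor+post),(D,sd,cor+post)],[*np.mean(A,0)[:2],yaw]); print('jig',p,'\n',np.round(r,2))
p1,r=fit([(S,sc,cor+post)],p);print(p1); p2,r=fit([(D,sd,cor+post)],p);print(p2)
# bar top: origin centre; z=.028
e=[[.111,.015,.028],[.111,-.015,.028]]
a=[g2 for g2 in [w(S,*so(u),world_z=.028) for u in [(660,360),(645,405),(292,268),(268,320)]]]
b=[w(D,*do(u),world_z=.028) for u in [(338,72),(386,68),(366,245),(428,240)]]
print('bar scene\n',np.round(a,4),'\nside\n',np.round(b,4))
for a in (a,b):
    m=(a[0]+a[1])/2; n=(a[2]+a[3])/2; d=m-n; print('len',np.hypot(*d[:2]),'yaw',np.arctan2(d[1],d[0]),'end',m,'fork',n)
print('post',T(p,[[0,-.1,.02]]))
E
```

```text
[[ 0.4372 -0.2532  0.012 ]
 [ 0.4235  0.0558  0.012 ]
 [ 0.7429  0.0709  0.012 ]
 [ 0.7551 -0.237   0.012 ]]
[[ 0.4337 -0.2528  0.012 ]
 [ 0.4196  0.0519  0.012 ]
 [ 0.7424  0.0639  0.012 ]
 [ 0.7529 -0.2387  0.012 ]]
jig [ 0.52650142 -0.09370811  0.04320092] 
 [[-0.25 -0.93]
 [-0.15 -0.82]
 [ 0.26  0.45]
 [-0.3   1.15]
 [ 0.    0.32]
 [-0.08  0.1 ]
 [-0.82 -0.74]
 [-0.93 -0.91]
 [ 1.07 -0.59]
 [-0.05  0.68]]
[ 0.52592691 -0.09330107  0.04446086]
[ 0.52685863 -0.09424348  0.03949406]
bar scene
 [[ 0.6703  0.0473  0.028 ]
 [ 0.6939  0.0268  0.028 ]
 [ 0.5311 -0.1215  0.028 ]
 [ 0.5602 -0.1466  0.028 ]] 
side
 [[ 0.6695  0.0477  0.028 ]
 [ 0.6994  0.0306  0.028 ]
 [ 0.5388 -0.117   0.028 ]
 [ 0.5709 -0.1365  0.028 ]]
len 0.21883988786509806 yaw 0.8974648736538874 end [0.6821059  0.03702522 0.028     ] fork [ 0.5456387  -0.13405254  0.028     ]
len 0.21045662902111364 yaw 0.9075322030563546 end [0.68446494 0.03912613 0.028     ] fork [ 0.55488843 -0.1267109   0.028     ]
post [[ 0.53082017 -0.19361481  0.02      ]]
```

The crop confirms a white bar with its fork facing the post, and post (171,291) to fork mouth (280,295). Its axis passes about 25 mm to one side of the post. Next I work out the approach move.

```bash
cat > mv.py <<'E'
from h import *
def goal(pos,jaw=None,o=None):
    """tool shift mm and roll deg to get TCP to pos and jaw line at world angle jaw(rad)"""
    o=o or ctrl.get_obs(); Rm=R.from_euler('xyz',o['eef_rot']).as_matrix()
    d=Rm.T@(np.array(pos)-o['ee_pos'])*1000
    rolls=None
    if jaw is not None:
        z=Rm[:,2]; a=np.arctan2(z[1],z[0]); 
        s=np.sign(Rm[2,0]) # x down -> roll + turns clockwise seen from above
        dl=(jaw-a+np.pi/2)%np.pi-np.pi/2
        rolls=np.degrees(s*dl)
    print('shift',np.round(d,1),'roll',rolls,'(alt +-180) q6',o['qpos'][5])
    return d,rolls
E
python3 - <<'E'
from mv import *
o=ctrl.get_obs(); print(R.from_euler('xyz',o['eef_rot']).as_matrix().round(3))
goal([.634,-.025,.2],.90+np.pi/2)
E
```

```text
[[-0.    -0.917  0.399]
 [-0.001  0.399  0.917]
 [-1.     0.    -0.001]]
shift [   5.3 -591.3 -319.5] roll -75.10348916375057 (alt +-180) q6 -0.06659801724388294
```

{"name": "servo_tool", "arguments": {"motion": [0,-40,-22,9,0,-90,-49,18,0,-145,-78,27,0,-200,-108,36,0,-255,-138,45,0,-310,-168,54,0,-365,-197,63,0,-420,-227,72,0,-475,-257,81,0,-525,-284,90,0,-570,-308,99,5,-591,-320,105,5,-591,-320,105]}}

```text
time_s: 1.78
ee_pos: [0.6337, -0.0264, 0.1992]
eef_rot: [-2.526, 1.569, 3.082]
force: [-0.4, 0.7, -1.0]
grip_width: 0.0939
```

Run:
```python
from h import *
o=ctrl.get_obs(); print(o['time_s'],o['ee_pos'],o['qpos'],o['force'])
c=cam('wrist'); save(c,'wrist1',k=1.5)
```

```text
1.775 [ 0.63372444 -0.02639871  0.19917369] [-9.93355322e-02  4.96160537e-01  1.26408476e+00 -7.78246699e-05
  1.38324781e+00  5.75130386e-01] [-0.42139719  0.72081374 -1.01331562]
```

View pics/wrist1.png

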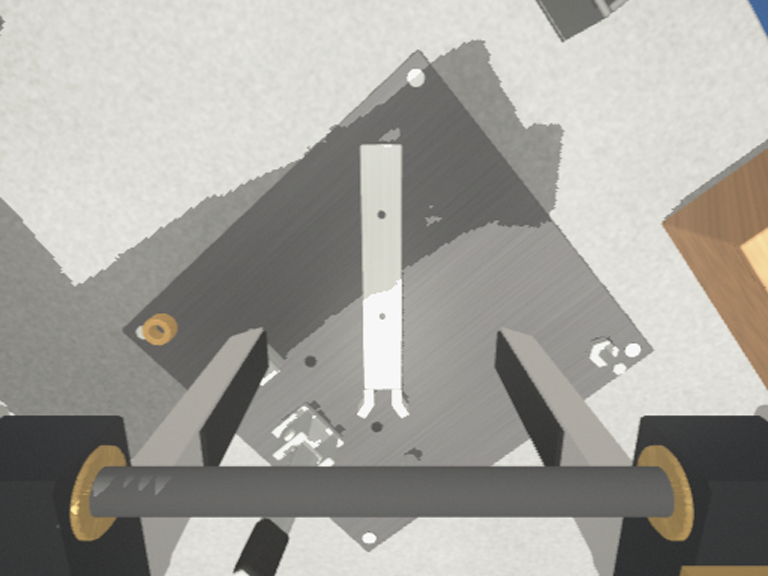

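```bash
cat > m2.py <<'E'
from fit import *
W=dict(np.load('wrist.npz'))
q=lambda a:un(a,1.5,(0,0))
cor=[[-.1,-.155,.012],[-.1,.155,.012],[.225,.155,.012],[.225,-.155,.012]]
sc=[so(a) for a in [(33,235),(500,68),(755,465),(230,683),(171,291)]]
sd=[do(a) for a in [(400,465),(40,215),(395,52),(755,228),(453,288)]]
wc=[q(a) for a in [(367,551),(123,328),(418,50),(653,350)]]
post=[[0,-.1,.042]]
p,r=fit([(W,wc,cor)],[.5265,-.094,.043]); print('wrist only',p,np.round(r,1).tolist())
p3,r=fit([(W,wc,cor),(S,sc,cor+post),(D,sd,cor+post)],[.5265,-.094,.043]); print('all',p3)
bt=[[.110,.015,.028],[.110,-.015,.028],[-.085,0,.028],[-.112,.020,.028],[-.112,-.020,.028]]
b,r=fit([(W,[q(a) for a in [(360,145),(402,145),(382,389),(357,414),(409,412)]],bt)],[.61,-.05,.9]); print('bar wrist',b,np.round(r,1).tolist())
for n,P in (('w',p),('all',p3)):
    po=T(P,[[0,-.1,.02]])[0][:2]; f=T(b,[[-.092,0,.02]])[0][:2]; d=po-f; c,s=np.cos(b[2]),np.sin(b[2])
    print(n,'post',po,'fork',f,'along -x',-(d@[c,s]),'lat(+y bar)',d@[-s,c],'slant',P[2]+np.pi/2-b[2])
print('post pix scene/wrist',px(W,T(p3,[[0,-.1,.042]]))*1.5)
E
python3 m2.py
```

```text
wrist only [ 0.52710481 -0.09319355  0.04470475] [[-0.1, 1.0], [-2.3, 0.8], [0.3, -1.9], [0.9, 0.4]]
all [ 0.52683446 -0.09346924  0.04433266]
bar wrist [ 0.61526735 -0.04913229  0.90162423] [[-0.1, -0.8], [0.0, -0.9], [0.2, -0.1], [1.0, 2.1], [-1.7, 3.2]]
w post [ 0.53157379 -0.19309364] fork [ 0.55819636 -0.12129116] along -x 0.07283219095170526 lat(+y bar) -0.02366069673389731 slant 0.713876844701195
all post [ 0.53126628 -0.19337098] fork [ 0.55819636 -0.12129116] along -x 0.07324048786355564 lat(+y bar) -0.023591549149311265 slant 0.7135047551302403
post pix scene/wrist [[410.35184467 481.53166445]]
```

Run:
```python
from mv import *
b=[.61527,-.04913,.9016]
goal([b[0]+.03*np.cos(b[2]),b[1]+.03*np.sin(b[2]),.0165],b[2]+np.pi/2)
```

```text
shift [1.833e+02 1.000e-01 8.000e-01] roll -0.13816093945177751 (alt +-180) q6 0.5739171554627768
```

{"name": "servo_tool", "arguments": {"motion": [45,0,1,0,90,0,1,0,130,0,1,0,160,0,1,0,177,0,1,0,182,0,1,0,182,0,1,0], "gripper": 0.6}}

```text
time_s: 2.7
ee_pos: [0.6348, -0.0256, 0.0194]
eef_rot: [0.584, 1.57, -0.088]
force: [-0.2, 0.5, -0.4]
grip_width: 0.0563
```

{"name": "servo_tool", "arguments": {"motion": [0,0,0,0,0,0,0,0,0,0,0,0,0,0,0,0,0,0,0,0,0,0,0,0], "gripper": 0.2, "force": 20}}

```text
time_s: 3.45
ee_pos: [0.6346, -0.0258, 0.0188]
eef_rot: [0.645, 1.571, -0.027]
force: [-2.8, 0.1, 4.5]
grip_width: 0.03
```

Run:
```python
from h import *
o=ctrl.get_obs(); print(o['time_s'],o['ee_pos'],o['eef_rot'],o['force'],o['moment'],o['grip_width'])
print(R.from_euler('xyz',o['eef_rot']).as_matrix().round(3))
c=cam('wrist'); save(c,'wrist2',k=1.5)
```

```text
3.45 [ 0.63456169 -0.0257835   0.01879188] [ 0.64532128  1.57050663 -0.02729014] [-2.75153381  0.05308666  4.46380874] [0.00574664 0.48465862 0.00345967] 0.029991799945411284
[[ 0.     0.623  0.782]
 [-0.     0.782 -0.623]
 [-1.     0.     0.   ]]
```

View pics/wrist2.png

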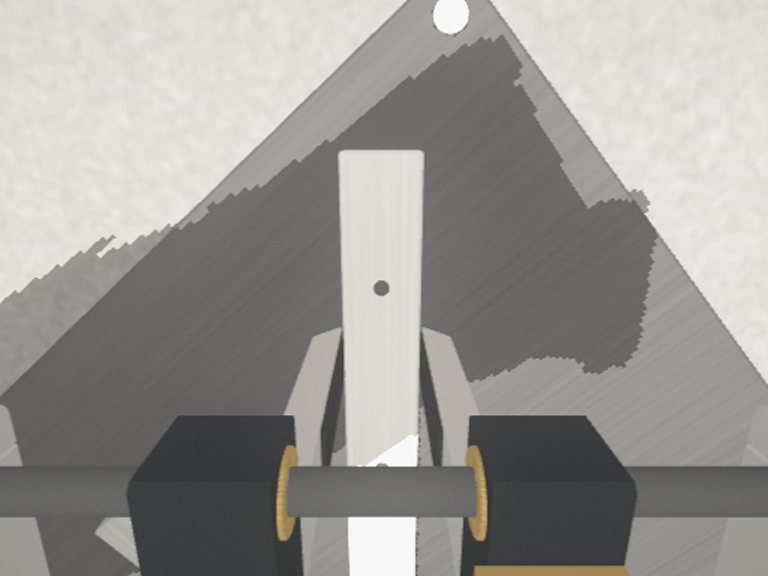

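{"name": "servo_tool", "arguments": {"motion": [0,-2,3,0,0,-5,8,0,0,-9,13,0,0,-14,18,0,0,-20,22,0,0,-26,23.5,0,0,-32,23.5,0,0,-36,23.5,0,0,-36,23.5,0]}}

```text
time_s: 4.62
ee_pos: [0.6303, -0.0691, 0.0188]
eef_rot: [0.0, 1.57, -0.673]
force: [0.1, 1.3, 6.1]
grip_width: 0.0295
```

Run:
```python
from h import *
o=ctrl.get_obs(); print(o['time_s'],o['ee_pos'],o['eef_rot'],o['force'],o['moment'],o['grip_width'])
c=cam('side'); save(c,'side3',(215,165,380,270),4.8)
c=cam('scene'); save(c,'scene3',(190,160,325,280),5.9)
```

```text
4.625 [ 0.63034837 -0.06906734  0.01880935] [ 1.02914310e-04  1.57011946e+00 -6.72703567e-01] [0.06173799 1.25633136 6.06896566] [ 0.13113403  0.01288946 -0.07986256] 0.029484803212809874
```

View pics/side3.png

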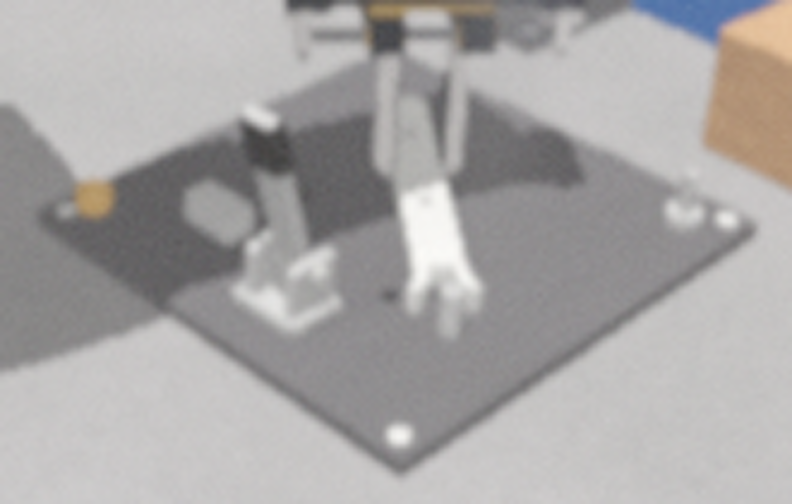

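View pics/scene3.png

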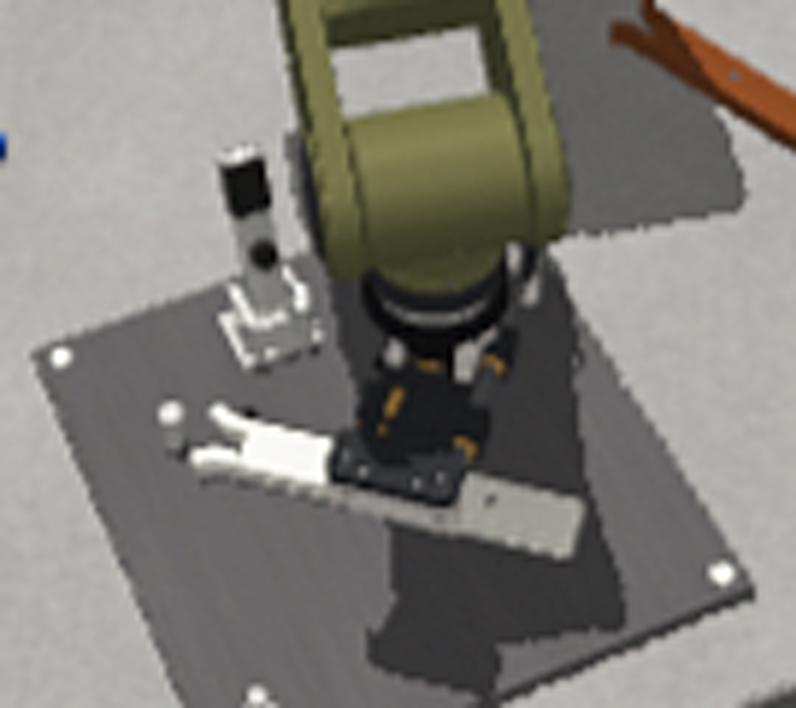

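The fork mouth now brackets the post: side picture post top (450,275) between the tines, scene picture post (172,413) in front of the mouth. About 37 mm remain along the bar.

{"name": "servo_tool", "arguments": {"motion": [0,-4,0,0,0,-9,0,0,0,-15,0,0,0,-21,0,0,0,-27,0,0,0,-31,0,0,0,-34,0,0,0,-34,0,0]}}

```text
time_s: 5.72
ee_pos: [0.6092, -0.0955, 0.0188]
eef_rot: [0.264, 1.57, -0.409]
force: [1.2, 1.1, 6.3]
grip_width: 0.0297
```

{"name": "servo_tool", "arguments": {"motion": [0,-1,0,0,0,-2,0,0,0,-3,0,0,0,-4,0,0,0,-4,0,0]}}

```text
time_s: 6.35
ee_pos: [0.6075, -0.0977, 0.0188]
eef_rot: [0.976, 1.568, 0.304]
force: [7.7, 7.6, 3.8]
grip_width: 0.0297
```

Run:
```python
from h import *
o=ctrl.get_obs(); print(o['time_s'],o['ee_pos'],o['eef_rot'],o['force'],o['moment'],o['grip_width'])
c=cam('side'); save(c,'side4',(275,205,340,250),12)
c=cam('scene'); save(c,'scene4',(200,210,300,280),8)
```

```text
6.35 [ 0.6075053  -0.09766379  0.01880668] [0.97594257 1.568324   0.30351503] [7.67528408 7.58392263 3.80771099] [ 1.55991761 -1.21405022 -0.05594605] 0.029709788044646128
```

View pics/side4.png

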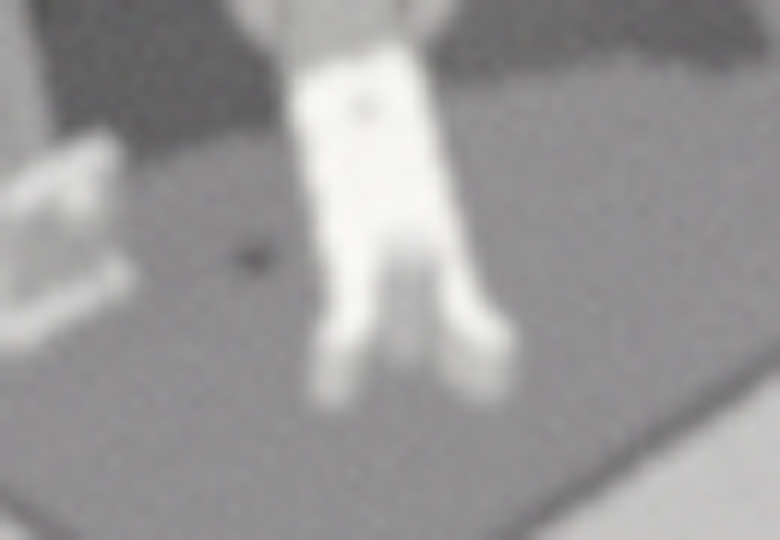

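View pics/scene4.png

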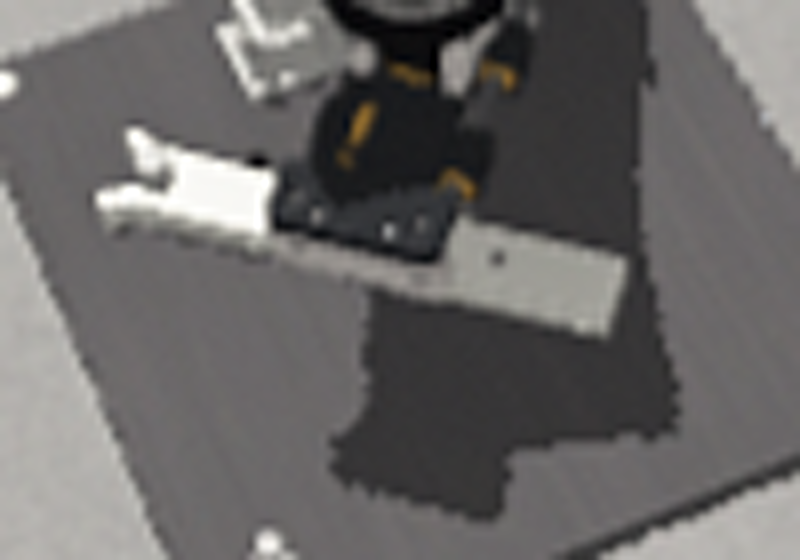

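Home: the push-back rose to about 11 N along the bar exactly at the predicted spot. In the side picture the post (410,250) sits at the slot bottom between the tines. Next I swing gripped about the post by 23 degrees, radius 122 mm.

{"name": "servo_tool", "arguments": {"motion": [0,-0.1,-4.3,-2,0,-0.5,-10.7,-5,0,-1.2,-17,-8,0,-2.2,-23.3,-11,0,-3.6,-29.6,-14,0,-5.3,-35.8,-17,0,-7.4,-41.8,-20,0,-8.9,-45.8,-22,0,-9.7,-47.8,-23,0,-9.7,-47.8,-23]}}

```text
time_s: 7.7
ee_pos: [0.5639, -0.0757, 0.0188]
eef_rot: [0.358, 1.569, 0.088]
force: [5.6, 6.7, 3.7]
grip_width: 0.0296
```

Run:
```python
from h import *
o=ctrl.get_obs(); print(o['time_s'],o['ee_pos'],o['force'],o['moment'],o['grip_width'],o['qpos'])
print(R.from_euler('xyz',o['eef_rot']).as_matrix().round(3))
c=cam('side'); save(c,'side5',(215,125,380,250),4.8)
c=cam('scene'); save(c,'scene5',(190,180,325,280),5.9)
```

```text
7.7 [ 0.56388727 -0.07572581  0.01879725] [5.6289103  6.67045037 3.66953006] [ 1.33261314 -1.10386253  0.39845828] 0.02963637905134566 [-1.98142372e-01  5.59333681e-01  1.62567037e+00  7.06970912e-04
  9.54624321e-01  7.15770635e-02]
[[ 0.002  0.267  0.964]
 [ 0.     0.964 -0.267]
 [-1.     0.001  0.002]]
```

View pics/side5.png

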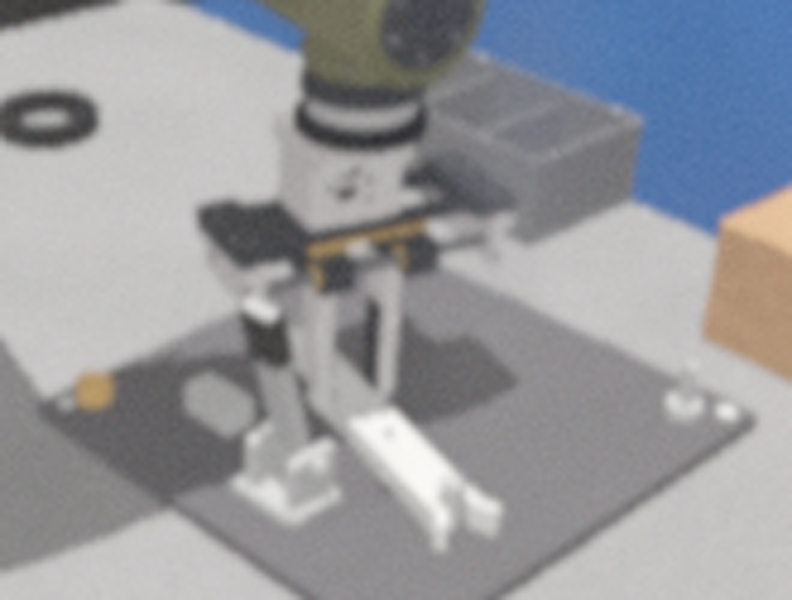

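View pics/scene5.png

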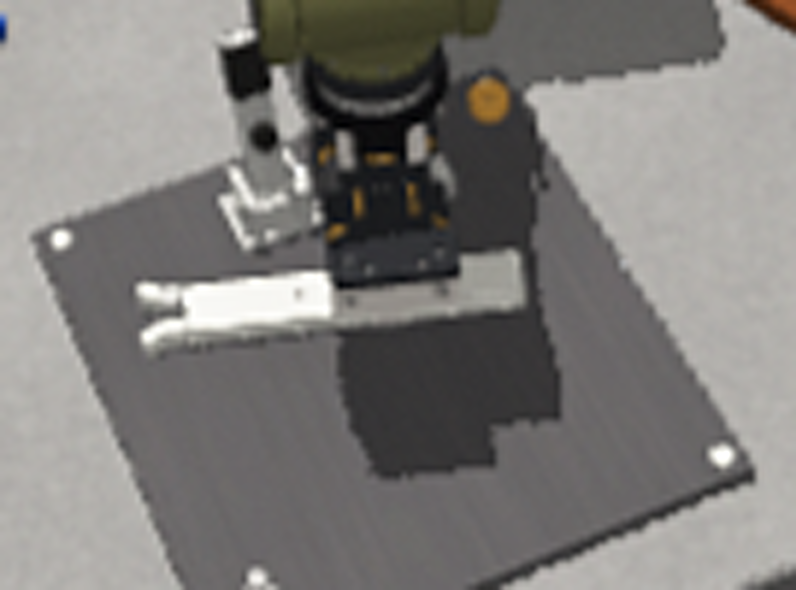

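Bar yaw is now 1.30, with 0.31 rad to go. The gripper stays clear of the clamp (side picture: clamp tip (260,300), gripper body above and behind). I release, rise, and go round to the open side to push with closed fingers.

{"name": "servo_tool", "arguments": {"motion": [0,0,0,0,0,0,0,0,0,0,0,0,-15,0,0,0,-40,0,0,0,-60,0,0,0,-60,0,0,0], "gripper": 0.55}}

```text
time_s: 8.68
ee_pos: [0.5642, -0.0763, 0.0805]
eef_rot: [0.054, 1.567, -0.217]
force: [-0.6, 0.4, 0.2]
grip_width: 0.0518
```

{"name": "servo_tool", "arguments": {"motion": [0,5,15,0,0,12,35,0,0,20,55,8,0,28,65,18,0,36,70,28,0,43,70,38,0,43,70,48,0,43,70,58,0,43,70,68,0,43,70,78,0,43,70,86,0,43,70,90,0,43,70,90], "gripper": 0.0}}

```text
time_s: 10.3
ee_pos: [0.6419, -0.0534, 0.0777]
eef_rot: [-1.396, 1.57, 3.045]
force: [1.0, 0.1, -0.3]
grip_width: 0.0003
```

Run:
```python
from h import *
o=ctrl.get_obs(); print(o['time_s'],o['ee_pos'],o['force'],o['grip_width'],o['qpos'])
print(R.from_euler('xyz',o['eef_rot']).as_matrix().round(3))
c=cam('side'); save(c,'side6',(215,125,380,250),4.8)
c=cam('scene'); save(c,'scene6',(190,180,325,280),5.9)
c=cam('wrist'); save(c,'wrist6',k=1.5)
```

```text
10.3 [ 0.64194036 -0.05342729  0.07773408] [ 0.99459937  0.0942991  -0.34608237] 0.00031153016271587503 [-1.39866030e-01  6.28375271e-01  1.35271038e+00 -4.97886701e-05
  1.16155642e+00  1.70161920e+00]
[[-0.001  0.964 -0.267]
 [ 0.    -0.267 -0.964]
 [-1.    -0.001  0.   ]]
```

View pics/side6.png

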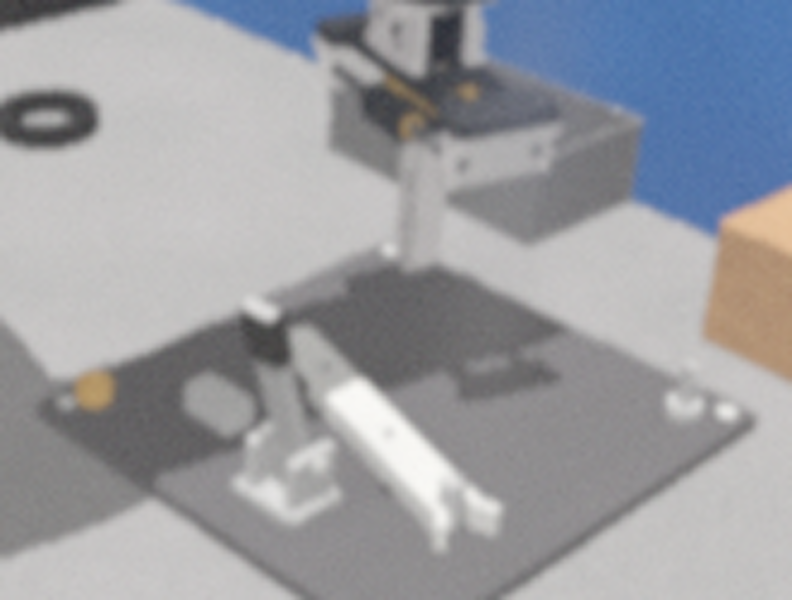

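View pics/scene6.png

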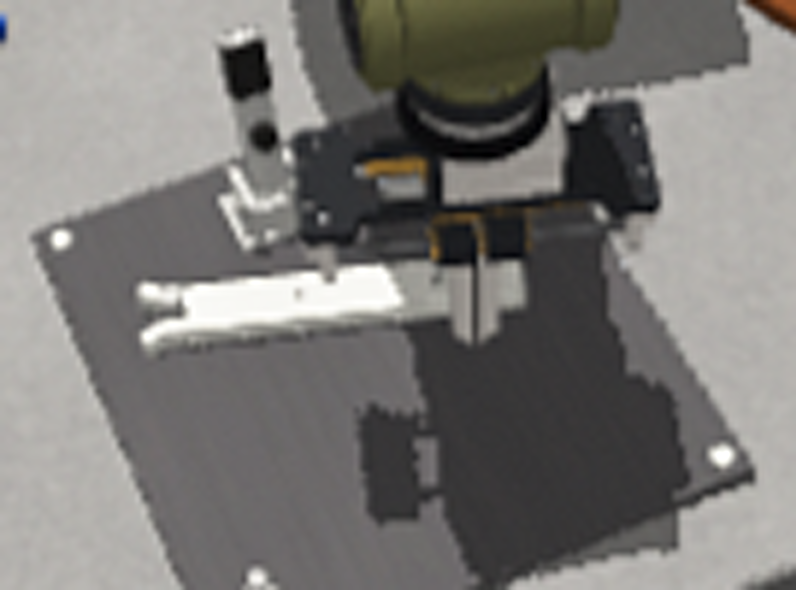

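View pics/wrist6.png

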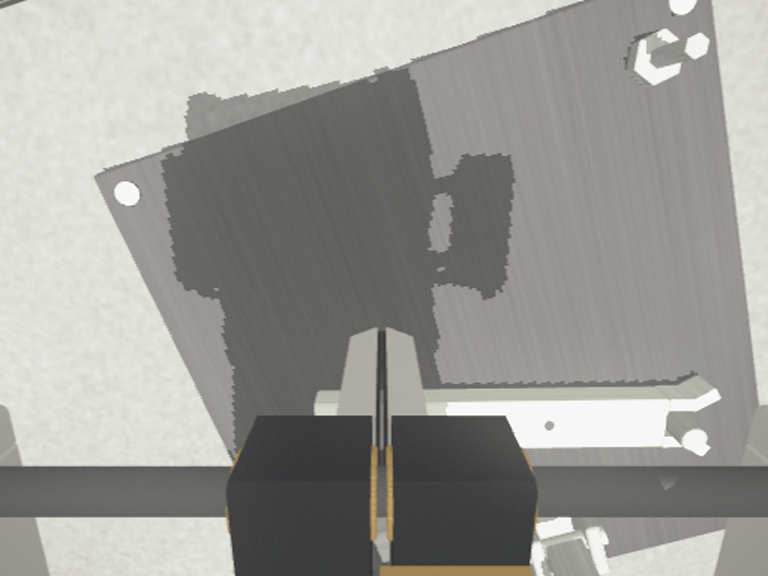

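Picture check: the fork is on the post (wrist picture: post top (693,443) inside the tines), and the closed fingers are beside the bar at (382,380). Next I descend and approach to just short of contact.

{"name": "servo_tool", "arguments": {"motion": [20,0,0,0,42,0,0,0,56,0,0,0,60,0,0,0,60,-12,0,0,60,-28,0,0,60,-38,0,0,60,-43,0,0,60,-45,0,0,60,-45,0,0]}}

```text
time_s: 11.7
ee_pos: [0.5991, -0.0414, 0.0185]
eef_rot: [1.664, 1.57, -0.178]
force: [-0.2, -0.4, 0.1]
grip_width: 0.0004
```

{"name": "servo_tool", "arguments": {"motion": [0,-5,-0.4,-1.5,0,-11,-0.9,-3,0,-15,-1,-4.5,0,-20,-0.9,-6,0,-24,-0.7,-7.5,0,-28,-0.4,-9,0,-32,0,-10.5,0,-36,0.6,-12,0,-36,0.6,-12]}}

```text
time_s: 12.82
ee_pos: [0.5637, -0.0324, 0.0184]
eef_rot: [-1.238, 1.57, -2.87]
force: [0.0, 0.2, 0.3]
grip_width: 0.0007
```

Run:
```python
from h import *
o=ctrl.get_obs(); print(o['time_s'],o['ee_pos'],o['force'],o['grip_width'])
print(R.from_euler('xyz',o['eef_rot']).as_matrix().round(3))
c=cam('side'); save(c,'side7',(215,125,380,250),4.8)
c=cam('scene'); save(c,'scene7',(190,180,325,280),5.9)
c=cam('wrist'); save(c,'wrist7',k=1.5)
```

```text
12.825 [ 0.56369727 -0.03238345  0.01841487] [0.02750643 0.18292805 0.27546744] 0.000699490602960959
[[-0.001  0.998 -0.061]
 [-0.    -0.061 -0.998]
 [-1.    -0.001  0.   ]]
```

View pics/side7.png

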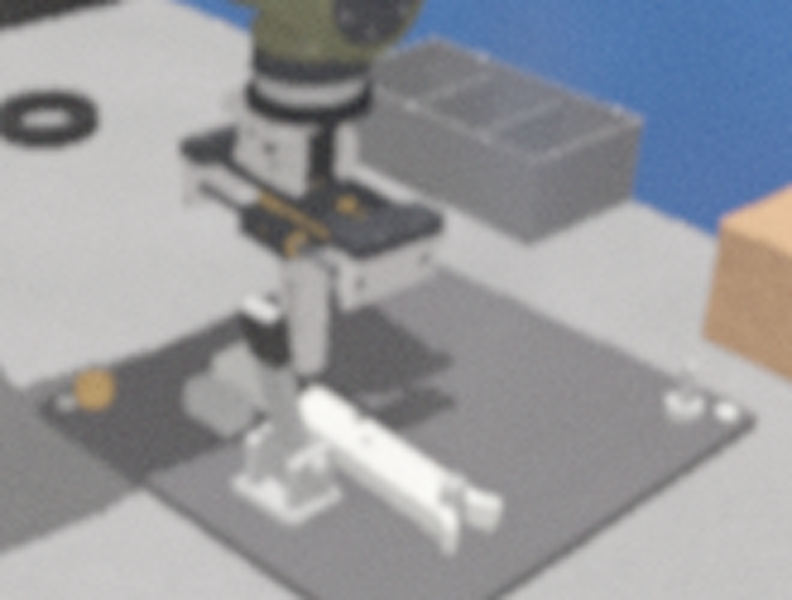

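View pics/wrist7.png

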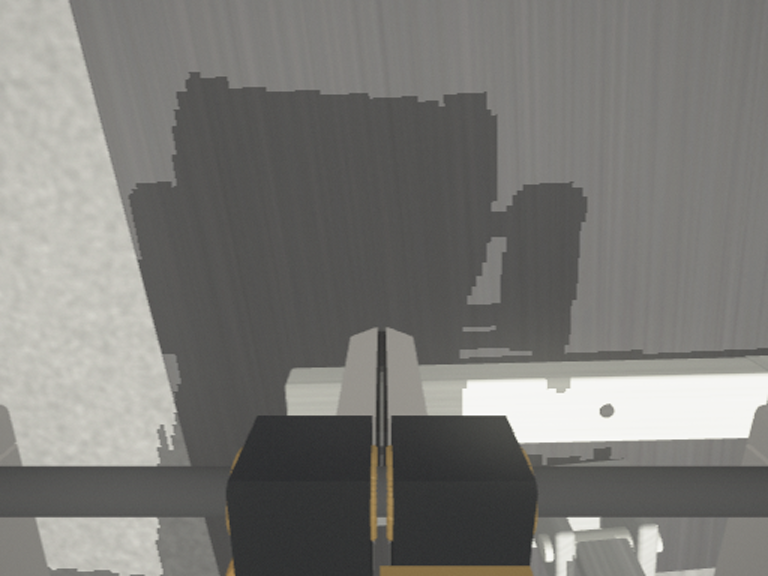

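{"name": "servo_tool", "arguments": {"motion": [0,-4,0.4,-1.5,0,-8,0.9,-3,0,-11,1.4,-4.5,0,-13.5,1.8,-5.5,0,-15,2.1,-6,0,-16,2.4,-6,0,-16,2.4,-6]}}

```text
time_s: 13.85
ee_pos: [0.5489, -0.0335, 0.0188]
eef_rot: [1.616, 1.568, 0.088]
force: [6.4, 3.9, -1.3]
grip_width: 0.0005
```

{"name": "servo_tool", "arguments": {"motion": [0,-1,0.2,0,0,-2,0.4,0,0,-2,0.4,0]}}

```text
time_s: 14.22
ee_pos: [0.5487, -0.0336, 0.0196]
eef_rot: [1.604, 1.564, 0.076]
force: [16.9, 6.8, -3.3]
grip_width: 0.0004
```

Run:
```python
from h import *
c=cam('side'); save(c,'side8',(255,190,335,250),9.5)
c=cam('wrist'); save(c,'wrist8',k=1.5)
c=cam('scene'); save(c,'scene8',(190,180,325,280),5.9)
```

```text
(no output)
```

View pics/side8.png

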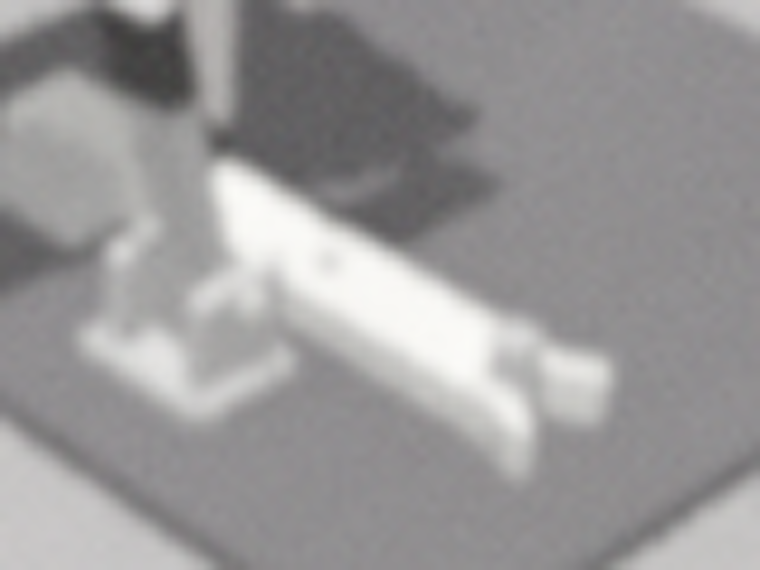

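View pics/scene8.png

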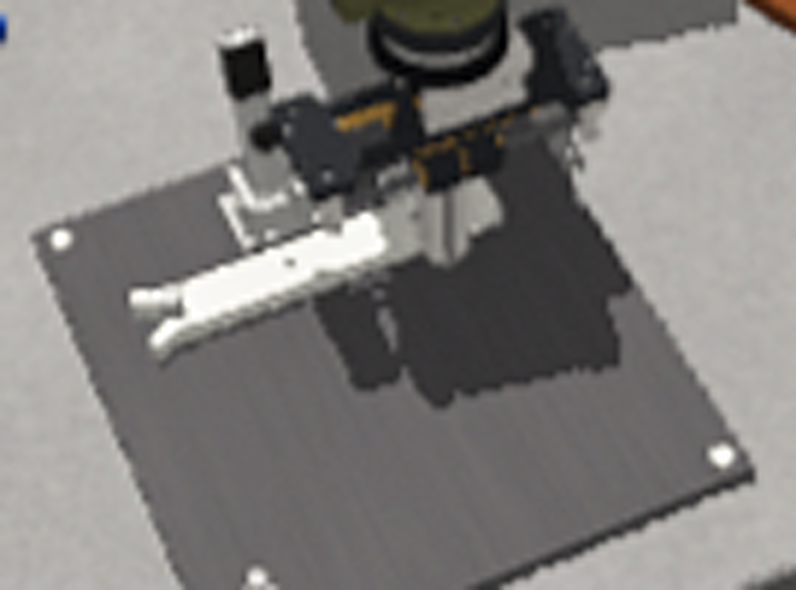

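View pics/wrist8.png

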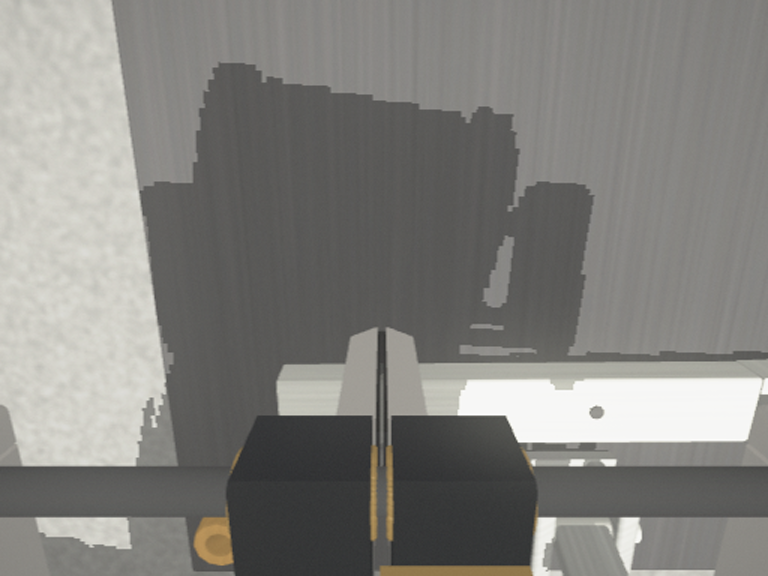

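{"name": "servo_tool", "arguments": {"motion": [0,6,0,0,0,16,0,0,-10,26,0,0,-50,30,0,0,-100,30,0,0,-150,30,0,0,-190,30,0,0,-205,30,0,0,-205,30,0,0]}}

```text
time_s: 15.5
ee_pos: [0.5761, -0.033, 0.2235]
eef_rot: [1.267, 1.57, -0.26]
force: [0.1, 1.1, 0.1]
grip_width: 0.0007
```

Run:
```python
from h import *
o=ctrl.get_obs(); print(o['time_s'],o['ee_pos'],o['force'],o['grip_width'],o['qpos'])
print(R.from_euler('xyz',o['eef_rot']).as_matrix().round(3))
c=cam('side'); save(c,'side9',(215,165,380,270),4.8)
c=cam('wrist'); save(c,'wrist9',k=1.5)
c=cam('scene'); save(c,'scene9',(190,180,325,280),5.9)
```

```text
15.5 [ 0.57611766 -0.03295531  0.22353593] [0.08497496 1.11707938 0.05191149] 0.0006620183005899922 [-1.20572991e-01  3.47319757e-01  1.41630619e+00 -7.53442986e-05
  1.37744153e+00  1.40726114e+00]
[[ 0.001  0.999  0.043]
 [-0.     0.043 -0.999]
 [-1.     0.001  0.   ]]
```

View pics/side9.png

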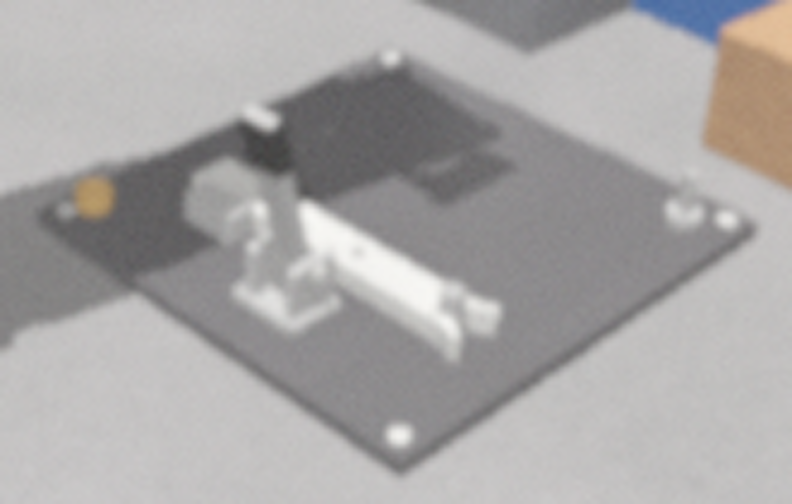

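View pics/scene9.png

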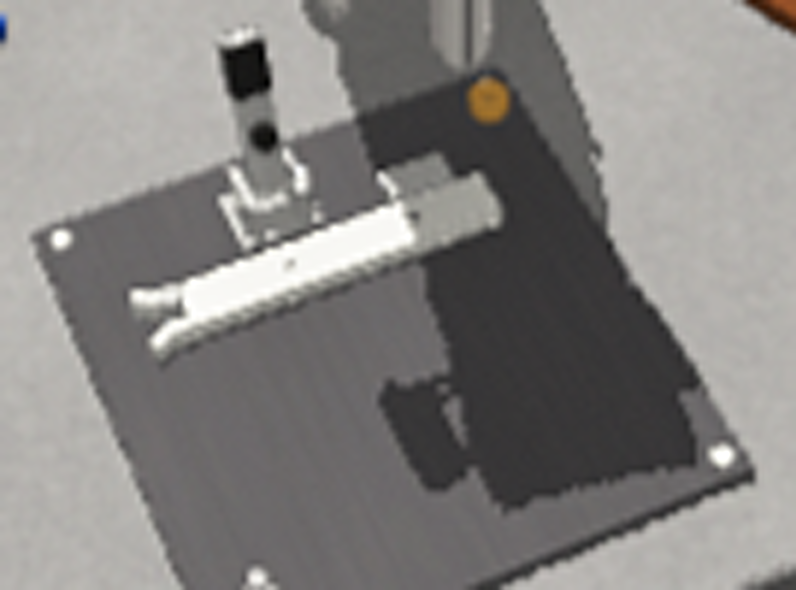

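View pics/wrist9.png

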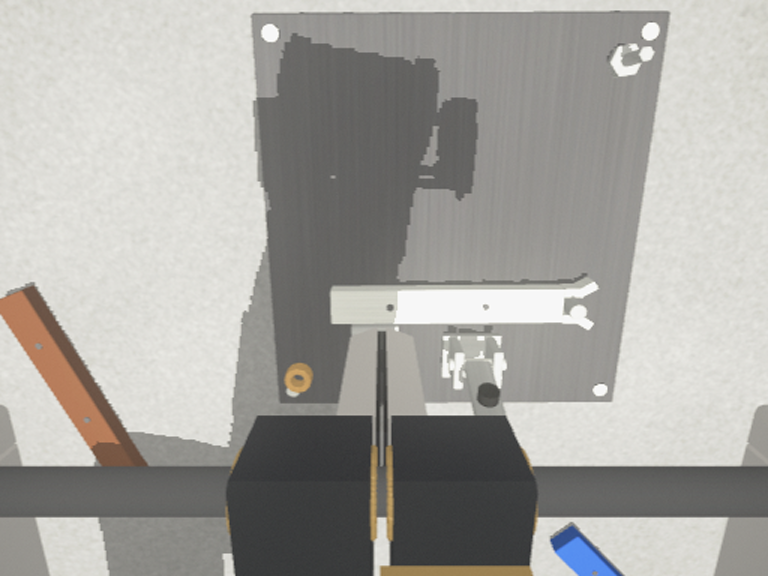

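```bash
cat > m3.py <<'E'
from fit import *
W=dict(np.load('wrist.npz'))
q=lambda a:un(a,1.5,(0,0))
cor=[[-.1,-.155,.012],[-.1,.155,.012],[.225,.155,.012],[.225,-.155,.012]]
p,r=fit([(W,[q(a) for a in [(612,402),(280,402),(252,14),(669,12)]],cor)],[.527,-.093,.043]); print('jig',p,np.round(r,1).tolist())
bt=[[.110,.015,.028],[.110,-.015,.028],[-.085,0,.028]]
b,r=fit([(W,[q(a) for a in [(331,324),(331,288),(563,305)]],bt)],[.53,-.1,1.6]); print('bar',b,np.round(r,1).tolist())
J=np.array(b[:2])-p[:2]; c,s=np.cos(p[2]),np.sin(p[2])
print('bar in jig mm',1000*(c*J[0]+s*J[1]),1000*(-s*J[0]+c*J[1]),'angle',b[2]-p[2]-np.pi/2)
P=[.5268,-.0935,.0443]
from scipy.optimize import minimize_scalar
def tip(a): 
    f=a-.3; return T(P,[[-.045+.110*np.sin(f),-.02,.042+.110*np.cos(f)]])
so9=lambda X:un(X,5.9,(190,180))
for n,c,o in (('sc',S,so9((240,36))),('sd',D,do((262,117)))):
    m=minimize_scalar(lambda a:np.sum((px(c,tip(a))-o)**2),bounds=(-.1,.6),method='bounded'); print(n,m.x,m.fun)
E
python3 m3.py
```

```text
jig [ 0.52608963 -0.09431328  0.04720503] [[0.4, 0.7], [-0.6, 1.6], [-1.1, -0.4], [1.7, -0.3]]
bar [ 0.52880887 -0.10222765  1.61740844] [[0.1, -0.7], [-0.7, 0.6], [0.5, 0.1]]
bar in jig mm 2.3427522583141225 -8.033868429621013 angle -0.0005929173310152969
sc 0.03207090714394971 0.00916415547957929
sd 0.04427726508264935 0.10543091572782468
```

Measured in the wrist view, the bar lies at jig (2,-8) mm with angle -0.001 rad. The target is (0,-8), so it is home within the calibration. The clamp is at about 0.04 rad. Next I move behind the handle.

{"name": "servo_tool", "arguments": {"motion": [0,-20,10,0,0,-48,24,0,0,-76,38,0,0,-104,52,0,0,-130,65,0,0,-150,75,0,0,-157,78,0,20,-157,78,0,50,-157,78,0,80,-157,78,0,96,-157,78,0,101,-157,78,0,101,-157,78,0]}}

```text
time_s: 17.27
ee_pos: [0.4226, -0.1175, 0.1224]
eef_rot: [-2.04, 1.57, 2.716]
force: [-0.4, -0.3, 0.3]
grip_width: 0.001
```

Run:
```python
from h import *
o=ctrl.get_obs(); print(o['time_s'],o['ee_pos'],o['force'],o['grip_width'],o['qpos'])
print(R.from_euler('xyz',o['eef_rot']).as_matrix().round(3))
d=o['ee_pos'][:2]-[.5268,-.0935]; print('jig',d@[.999,.0443],d@[-.0443,.999])
c=cam('side'); save(c,'side10',(215,125,380,250),4.8)
```

```text
17.275 [ 0.42259642 -0.11745593  0.12239295] [-0.4204855  -0.3176888   0.30199243] 0.0010191246615792967 [-3.54659172e-01  1.47468619e-01  1.91619359e+00  3.91567601e-05
  1.07841603e+00  1.17295504e+00]
[[-0.     0.999  0.043]
 [ 0.     0.043 -0.999]
 [-1.    -0.    -0.   ]]
jig -0.1051606199985244 -0.019315753518705115
```

View pics/side10.png

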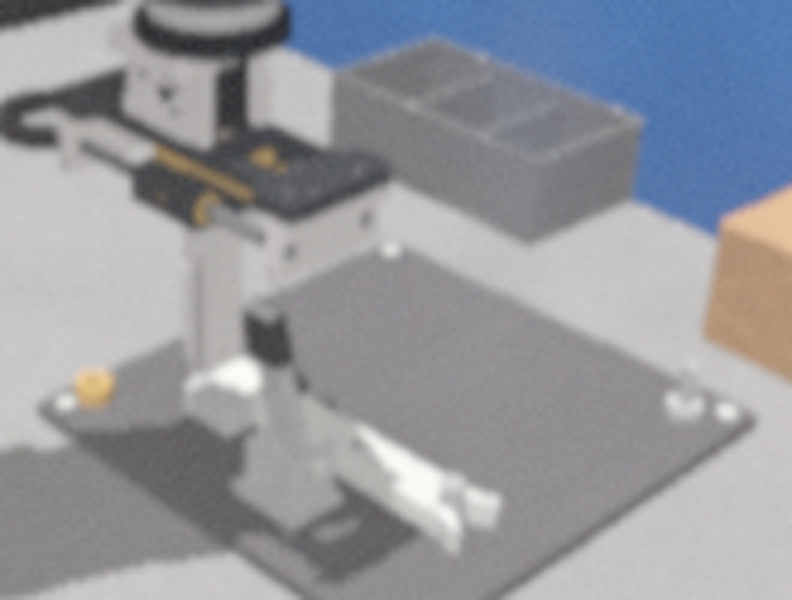

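{"name": "servo_tool", "arguments": {"motion": [0,6,0,0,0,14,0,0,0,22,0,0,0,30,0,0,-1,37,0,0,-2,43,0,0,-4,50,0,0,-5,57,0,0,-5,64,0,0,-5,70,0,0,-4,77,0,0,-2,83,0,0,1,89,0,0,4,95,0,0,7,101,0,0,11,106,0,0,15,111,0,0,20,116,0,0,20,116,0,0]}}

```text
time_s: 19.7
ee_pos: [0.5386, -0.1126, 0.102]
eef_rot: [-2.239, 1.571, 2.517]
force: [0.3, -0.2, 0.9]
grip_width: 0.0005
```

Run:
```python
from h import *
o=ctrl.get_obs(); print(o['time_s'],o['ee_pos'],o['force'],o['grip_width'],o['qpos'])
d=o['ee_pos'][:2]-[.5268,-.0935]; print('jig',d@[.999,.0443],d@[-.0443,.999])
c=cam('side'); save(c,'side11',(215,125,380,250),4.8)
```

```text
19.7 [ 0.53857673 -0.11257384  0.10201104] [ 0.29021553 -0.1734489   0.93415058] 0.00048738323046483204 [-2.72643488e-01  4.07012895e-01  1.63107375e+00  4.69537900e-05
  1.10361999e+00  1.25504663e+00]
jig 0.010919984540555306 -0.019576477146068364
```

View pics/side11.png

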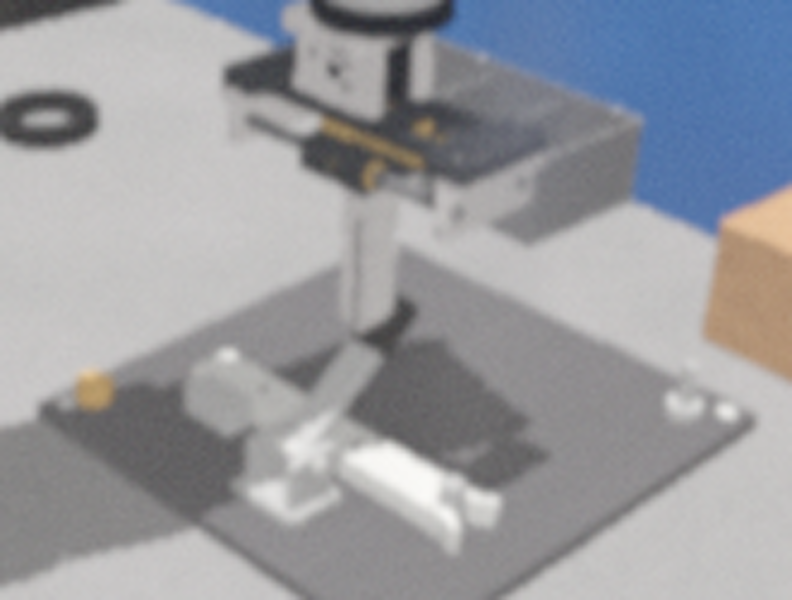

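{"name": "servo_tool", "arguments": {"motion": [5,5,0,0,11,9,0,0,17,13,0,0,22.5,16,0,0,27,18,0,0,31,19.5,0,0,35.5,21,0,0,39.5,22,0,0,44,23,0,0,48,24,0,0,48,24,0,0]}}

```text
time_s: 21.12
ee_pos: [0.5623, -0.1115, 0.0541]
eef_rot: [-2.434, 1.571, 2.321]
force: [-0.9, -0.8, 0.1]
grip_width: 0.0007
```

{"name": "servo_tool", "arguments": {"motion": [1.5,0.5,0,0,3,0.5,0,0,4,0.5,0,0,5,0.5,0,0,5,0.5,0,0]}}

```text
time_s: 21.75
ee_pos: [0.5631, -0.1116, 0.0497]
eef_rot: [1.376, 1.57, -0.152]
force: [1.7, 1.0, 3.5]
grip_width: 0.0002
```

{"name": "servo_tool", "arguments": {"motion": [0.7,0,0,0,1.5,0,0,0,1.5,0,0,0]}}

```text
time_s: 22.12
ee_pos: [0.5633, -0.1116, 0.0494]
eef_rot: [1.315, 1.569, -0.213]
force: [-4.1, 2.1, 17.6]
grip_width: 0.0008
```

{"name": "servo_tool", "arguments": {"motion": [0.7,0,0,0,1.5,0,0,0,1.5,0,0,0]}}

```text
time_s: 22.5
ee_pos: [0.5634, -0.1116, 0.0491]
eef_rot: [1.285, 1.569, -0.243]
force: [-11.1, 3.0, 30.4]
grip_width: 0.0002
```

Run:
```python
from h import *
o=ctrl.get_obs(); print(o['time_s'],o['ee_pos'],o['force'])
c=cam('side'); save(c,'side12',(215,165,380,270),4.8)
```

```text
22.5 [ 0.56341871 -0.11161703  0.04914732] [-11.12669431   2.96431263  30.4077471 ]
```

View pics/side12.png

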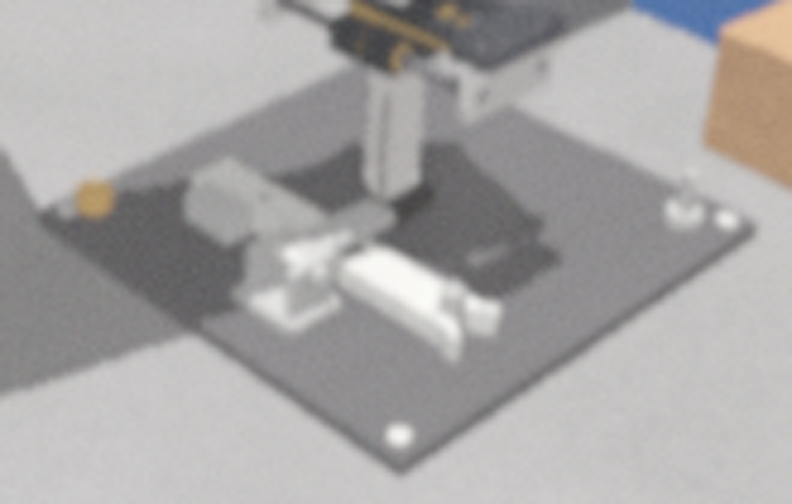

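The clamp is on its hard stop: 30 N with no further motion, handle top at the expected 49 mm. I let go, straight up and out to the open side.

{"name": "servo_tool", "arguments": {"motion": [-2,0,0,0,-8,0,0,0,-25,0,0,0,-60,0,0,0,-110,0,0,0,-150,5,-5,0,-170,10,-20,0,-170,15,-50,0,-170,15,-70,0,-170,15,-80,0,-170,15,-80,0]}}

```text
time_s: 23.92
ee_pos: [0.5742, -0.0308, 0.2164]
eef_rot: [-1.339, 1.57, -2.866]
force: [-1.2, -0.7, -0.2]
grip_width: 0.0003
```

Run:
```python
from h import *
o=ctrl.get_obs(); print(o['time_s'],o['ee_pos'],o['force'])
c=cam('side'); save(c,'side13',(215,165,380,270),4.8)
c=cam('wrist'); save(c,'wrist13',k=1.5)
c=cam('scene'); save(c,'scene13',k=1.5); save(c,'scene13c',(190,180,325,280),5.9)
```

```text
23.925 [ 0.57419595 -0.03076183  0.2164392 ] [-1.18220894 -0.69709893 -0.20979049]
```

View pics/side13.png

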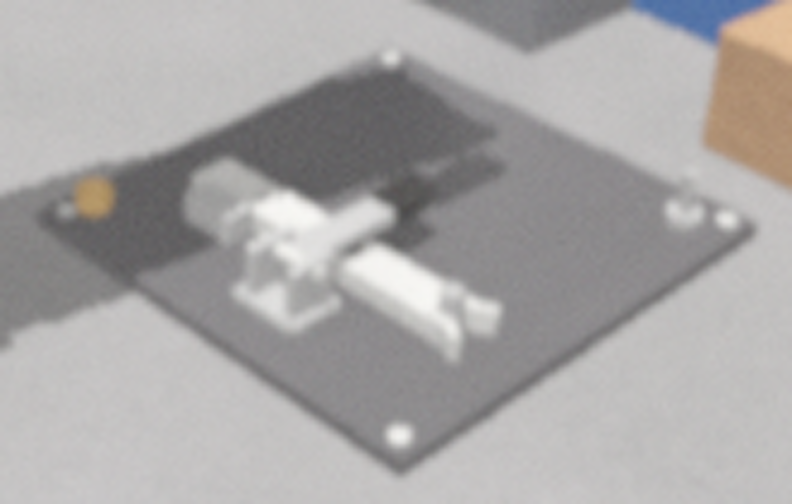

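View pics/wrist13.png

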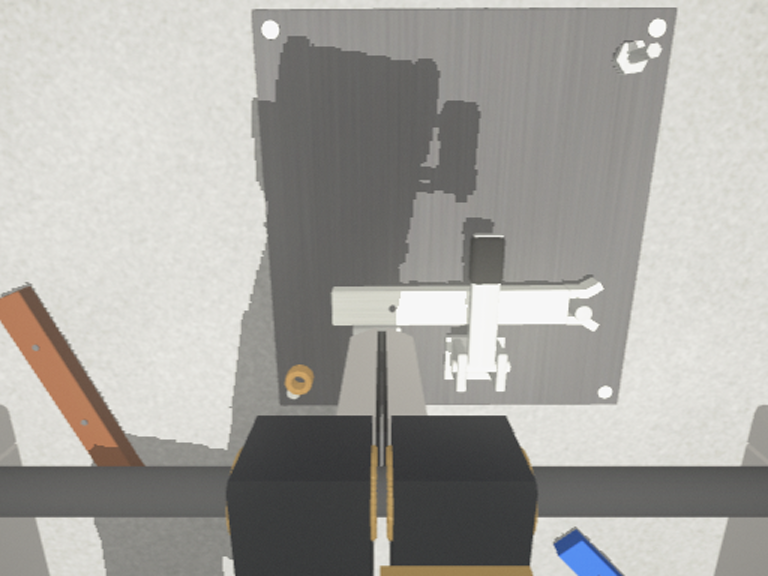

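View pics/scene13c.png

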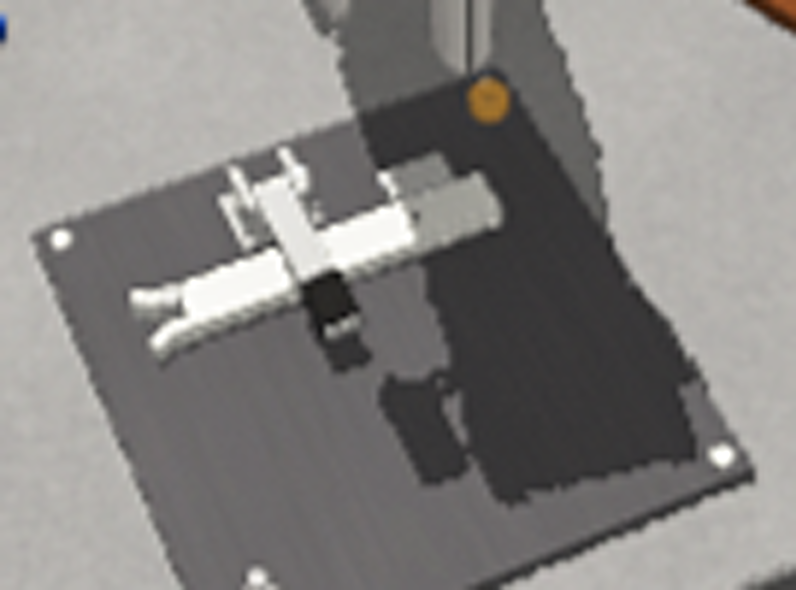

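```bash
python3 - <<'E'
from h import *
c=dict(np.load('wrist.npz')); save(c,'w13c',(215,180,410,265),4)
E
sed -e 's/(612,402),(280,402),(252,14),(669,12)/(617,404),(280,404),(252,11),(677,9)/' -e 's/(331,324),(331,288),(563,305)/(332,325),(332,288),(568,308)/' m3.py | head -11 > m4.py
cat >> m4.py <<'E'
for x in (.0,.02,.035,.05,.06):
    t=T([.5268,-.0935,.0443],[[x,-.02,.047]]); u=px(W,t)[0]; print(x,u*1.5,w(W,*u)[2])
E
python3 m4.py
```

```text
jig [ 0.52571486 -0.09432016  0.04710121] [[0.4, 1.1], [-0.4, 2.1], [-1.0, -0.5], [1.1, -0.4]]
bar [ 0.52812164 -0.10226763  1.6064164 ] [[0.1, -0.8], [-0.4, 0.7], [0.3, 0.1]]
bar in jig mm 2.029913282127527 -8.051978709001446 angle -0.011481140152404423
0.0 [483.49687753 316.44317712] 0.04658703457858804
0.02 [485.0376208  292.19181044] 0.047012495470923066
0.035 [486.22459208 273.50883033] 0.04795240479262336
0.05 [487.43954752 254.38537823] 0.04881152840746983
0.06 [488.26555716 241.38395026] 0.04964940574208565
```

View pics/w13c.png

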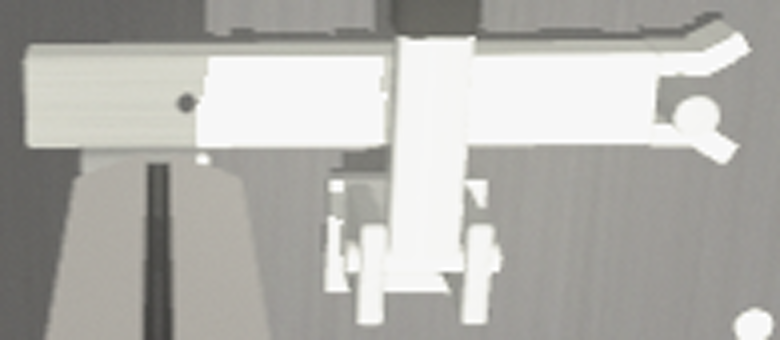

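Run:
```python
import cv2,numpy as np
a=cv2.imread('pics/scene9.png',0).astype(float);b=cv2.imread('pics/scene13c.png',0).astype(float)
for n,(x0,y0,x1,y1) in {'end':(430,160,520,260),'fork':(120,270,220,370),'plate':(40,210,120,290)}.items():
    print(n,np.abs(a-b)[y0:y1,x0:x1].mean(), cv2.phaseCorrelate(a[y0:y1,x0:x1].copy(),b[y0:y1,x0:x1].copy()))
```

```text
end 0.6372222222222222 ((0.00836927313797986, 0.028691203069563187), 0.9594213196590384)
fork 0.6537 ((0.001255196091641153, -0.030049608040101816), 0.9784119874509984)
plate 0.6084375 ((0.009555048865991012, -0.036613501534205284), 1.0042543313714127)
```

The bar did not move while it was clamped (shift under 0.05 crop pixels). The clamp is level, the fork is home on the post at wrist crop (697,115), and the bar side meets the stop block with no visible gap at (140,150). I hand in.

Run:
```python
from station import ctrl
print(ctrl.hand_in())
```

```text
the job is handed in; nothing more can be done
None
```

The bar is set up against the stop block with its fork home on the post, the clamp is down on it, and the job was handed in at about 24 s of the 64 s.

**What I did**
- I gripped the white forked bar and shifted it about 24 mm sideways, because its axis passed beside the post. Most of that came as a diagonal at the start of the lengthwise slide; the rest was straight along the bar, still aslant.
- The fork seated at the position I had predicted, with about 11 N push-back.
- I swung the bar 23° about the post while gripping it. I then released it and pushed it with closed fingers from the open side until it met the stop block, at 17 N.
- I pushed the clamp handle over onto its hard stop, where 30 N gave no further motion, and moved the gripper clear.

**Last checks**
- **Bar position:** it measured at jig (2, -8) mm against a target of (0, -8). The 2 mm in x is within the stated calibration error.
- **Bar angle:** it read -0.001 rad before clamping and -0.011 rad after. Comparing scene pictures from before and after showed no movement, so I put the difference down to my pixel reading.
- **Clamp:** its arm read level at 47 to 49 mm height over the bar.
- **Stop block:** I saw no gap between the bar and the block.
- **Bystanders:** I touched none of them. The bolt, bushing and other parts that appear in the last pictures look unmoved, but I did not measure them.

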